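# Set and lock the depth stop of a dispensing stand on a lidded assay plate

### The arm

A 6-joint arm with a two-finger parallel gripper is mounted at the origin on the work surface. World frame = base frame: x ahead of the robot, y to its left, z up, the work surface at z = 0. Lengths are in m, angles in rad, forces in N, time in s.
With the tool pointing down it reaches from about 0.25 to 0.8 m from the base axis. Payload 8.5 kg.
Tool frame: the origin (TCP) lies on the centre line of the jaws, within the pads' length; the fingertips stand env.tip_reach ahead of it and the grasp point (between the pads) lies 5 mm behind it (env.tip_reach is the distance from the TCP to the fingertips, in m); x points along the fingers, y is the direction in which the jaws open and shut, and the axes are right-handed (so a half turn about x gives the same grasp; the last joint's range is limited). The gripper opens to 85 mm and grips with 20 to 120 N. Pads are 22 mm wide; open, the fingers measure 114 mm over their backs; the gripper's body (76 mm by 85 mm) begins 54 mm behind the grasp point. The pads swing forward as they close: fully open they stand 13 mm farther back than shut.
Start: joints at [-1.175, 0.238, -0.013, 1.319, 0, 1.571], TCP at [0.202, -0.484, 0.245] pointing down, gripper open.
Joint ranges: [-2.66, 2.66], [-1.03, 1.9], [-1.14, 1.46], [-1.82, 2.27], [-1.45, 1.34], [-3.14, 3.14]. Speed limits (rad/s): [2.22, 2.22, 2.79, 3.14, 3.14, 3.14].

### API

Orientations are given as a rotation vector (axis times angle).
In Python, from cell import env, imaging, workorder gives the robot as it stands.
- The arm moves only by the tool arm_command, never from a script. Its argument "increments" is a list that holds one entry, the list of rows, each a list of 5 numbers: the shift along the tool's x, y, z in cm, then the turn about the tool's x in rad, then the closure, from -1 (fully open) to 1 (shut), so that 0 is half open. In form: [[[x, y, z, yaw, gripper], ...]]. A call has 1 to 8 rows; each row shifts and turns the pose as measured when the row begins, along the tool's axes as they then stand; what a row does not reach is not made up. A row lasts 1/12 s, in which the tool goes at most 41.7 mm and 7.16 degrees, less where a joint would pass 70% of its speed; a pose out of reach is approached as far as the arm can. A call is refused whole if a number of a shift passes 4.17 or a number of a turn 0.125, either way. A call with a gripper value outside its range is refused whole. The fingers move at their own pace and stop on an object; the grip force is fixed at half the most. Time passes only in rows, so rows that do not move let the fingers close. It gives the time, the measured TCP pose, the force and the opening at its end, in the units of the state.
- env.get_obs(): the state, without advancing time (a new reading comes with each control period).
- imaging.capture(name): name is "side" or "top" or "wrist"; returns a dict with "color" (420x560x3 uint8, red, green, blue), "range_z" (420x560 float32, m along the optical axis (not along the pixel's ray), 0 where there is no reading), "vertical_fov" (degrees; the focal length in pixels is half the picture's height over the tangent of half this angle, whatever the lens; pixels are square), "cx", "cy" (the principal point, pixels), "R" (3x3) and "t" (3): a world point X has camera coordinates R X + t. Camera axes: x right, y down, z forward; pixel columns grow to the right and rows downward; lengths in m; the calibration is good to about 2 mm. A picture is of the moment at which its call begins.
- workorder.job_done(): hands the job in, once; it reports no verdict.
The state is a dict: "time": time; "joints": joint angles; "qd": joint speeds; "joint_torque": joint torques, N m; "tool_pos": TCP position; "tool_rot": TCP orientation; "force": force on the tool from outside, world axes, zero at the start; "moment": the same for the moment, N m; "width": finger opening in m.
Only numpy, scipy, OpenCV 4.12 (cv2) and the standard library are available. Lean on these libraries where they do the work, as an engineer would, in place of code of your own. Each camera call takes 0.05 s, during which the arm holds its last target. There are 200 camera calls.

### The job

On the small dispensing stand, gently push the depth stop down by its black knob until its foot just rests on the lid of the plate in the nest, without pressing hard on the lid, and leave it resting there. Then swing the clamp lever round until it is fully locked, leaving the plates, boxes and rack around the stand where they are.

Things in the scene. Friction and masses are not known exactly. Their poses are not given: they have to be found in the camera images.
- stop: depth stop: vertical 12 mm steel rod sliding straight down through the stand's white bracket, black knob on top, grey foot 28 mm across below. Origin: centre of the knob's flat top, 235 to 255 mm above the bench at the start; axes as the stand's, z up. Stays where it is left; 1.5 to 3 N pushes it down. The foot's pad is sprung: 5 N per mm, solid after 3 mm. Over 15 N of foot on lid cracks it.
- stop_knob (a point): centre of the stop's black knob (30 mm across, 25 mm high, upright), 12.5 mm below its top. How far the foot is screwed out (0 to 16 mm) is not measured: the knob ends 26 to 65 mm below its start, and only touch tells where. Once set, the knob's underside is 15 to 34 mm above the bracket.
- plate: white assay plate with a flat clear lid, 128 x 86 mm, 22 mm high with the lid, lying loose but closely held in the low nest on the stand's base, under the stop. Origin: centre of its underside, 16 mm above the bench; x along its length, z up. It is not handled. A like plate beside the stand is not used.
- stand: the fixed stand: aluminium base 175 x 235 x 14 mm, steel column, white bracket 40 mm wide, its top 150 mm above the bench. Origin: on the bench right below the stop rod's axis; z up, y from the rod along the bracket to the column (115 mm away), x across the bracket, pointing within 0.4 rad of straight away from the robot.
- clamp (a joint): clamp lever angle in rad about the vertical through clamp_pivot, growing counter-clockwise seen from above: at 0 (open) the lever points along the stand's +y, over the column; at 1.57 along the stand's -x, towards the robot. Starts at 0 to 0.35, fully locked from 1.35 on, hard stop at 1.6. Stays where it is left; turning takes a steady 3 to 4 N at the post.
- clamp_post (a point): upright round black post at the end of the clamp lever, 15 mm across, from 163 to 205 mm above the bench, 70 mm from the pivot. The point is on its axis, 184 mm above the bench, 21 mm below its top. The flat lever arm under it is 12 mm wide, its top 164 mm above the bench. Can be pushed or pinched from above.
- clamp_pivot (a point): point on the clamp lever's vertical turning axis, at the height of clamp_post; 60 mm from the stop rod's axis along the stand's +y. The hub below it is 26 mm across, its top 169 mm above the bench.
- spare_plate: bystander: the second white lidded plate, 128 x 86 x 22 mm, lying on the bench at the stand's -y side. Origin: centre of the underside. Leave it alone.
- tip_box: bystander: green box with a yellow lid, 120 x 85 x 75 mm, on the bench beyond the column at the stand's +y side. Origin: centre of the underside. Leave it alone.
- tube_rack: bystander: purple rack of small tubes, 110 x 65 x 30 mm, on the bench behind the stand. Origin: centre of the underside. Leave it alone.
- slide_box: bystander: small cardboard-topped blue box, 75 x 55 x 22 mm, on the bench behind the stand. Origin: centre of the underside. Leave it alone.
Mind the look-alikes: they are no part of the job. Leave any orange look-alike of the plate alone.

How it is judged:
On the way, in this order (a step that is already met when the one before it is completed fails the run):
1. the stop's foot rests on the plate's lid (0.5 to 15 N) with the clamp still open (contact force between stop and plate between 0.5 and 15 N and value of joint clamp below 0.6 rad), for 0.3 s.
2. the clamp lever is swung to locked while the foot stays on the lid (value of joint clamp above 1.35 rad and contact force between stop and plate above 0.5 N), for 0.2 s.
At the end, for the whole second after the job is handed in: The stop's foot rests on the lid of the plate (touching with 0.5 to 15 N), the plate is still in its nest (moved under 10 mm), stop and plate are at rest, and the clamp lever stands at 1.35 rad or more (all of step 2 and contact force between stop and plate below 15 N and linear speed of each of stop, plate below 0.01 m/s and distance of plate from where it was at the start of the episode below 0.01 m).
It fails at once if the foot presses on the lid with more than 15 N (contact force between stop and plate above 15 N).
It fails at once if the clamp is swung towards locked (past 0.8 rad) while the foot does not touch the lid (value of joint clamp above 0.8 rad and contact force between stop and plate below 0.2 N).
It fails at once if a bystander next to the stand is moved by more than 30 mm (distance of any of spare_plate, tip_box, tube_rack, slide_box from where it was at the start of the episode above 0.03 m).
It also fails if it takes over 59 s, if anything falls off the work surface, if the arm or the gripper's body presses on something with over 40 N, if the wrist force passes 120 N, or if a joint passes its speed limit or range.

## Working session

There is one attempt and no reset: what is moved stays moved. The work goes in short steps, Python scripts to look and compute and a tool call to move; the robot and the scene stay as the last step left them, time stands still between calls to the robot, and variables do not carry over. Pictures are saved under pics/ and viewed, about 8 in all and at most 12, crops included, and the job is handed in when it is done.

Besides the shell and the picture viewer there is one more tool, called after "Request:" as name(argument=value, ...), one argument or row to a line, values as JSON. arm_command: Moves the arm, as the interface text tells. Its arguments: {"type":"object","properties":{"increments":{"type":"array"}},"required":["increments"]}

```bash
mkdir -p pics; ls; cat > h.py <<'E'
import numpy as np, cv2
from cell import env, imaging, workorder
def cap(n):
    d=imaging.capture(n); d['f']=210/np.tan(np.radians(d['vertical_fov'])/2); d['R']=np.array(d['R']); d['t']=np.array(d['t']); return d
def cloud(d):
    v,u=np.mgrid[0:420,0:560]; z=d['range_z']
    P=np.stack([(u-d['cx'])/d['f']*z,(v-d['cy'])/d['f']*z,z],-1)
    return (P-d['t'])@d['R']
def ray(d,u,v,h):
    r=np.array([(u-d['cx'])/d['f'],(v-d['cy'])/d['f'],1])@d['R']; o=-d['t']@d['R']
    return o+r*(h-o[2])/r[2]
E
python3 - <<'E'
from h import *
print(env.get_obs(), env.tip_reach)
ims=[]
for n in ['top','side']:
    d=cap(n); print(n,-d['t']@d['R'],d['f'],d['cx'],d['cy'],(d['range_z']>0).mean())
    np.savez(n,**d); ims.append(d['color'])
    cv2.imwrite(f'pics/{n}.png',cv2.resize(d['color'][:,:,::-1],(800,600),interpolation=cv2.INTER_CUBIC))
E
```

```text
pics
{'time': 0.0, 'joints': array([-1.17497677e+00,  2.38772725e-01, -1.42719134e-02,  1.31920709e+00,
       -1.61633196e-05,  1.57080818e+00]), 'qd': array([ 0.00076446,  0.00061504,  0.00032288, -0.0015399 , -0.00046554,
        0.00027573]), 'joint_torque': array([ 1.07487453e-03, -5.38789523e+01,  3.46431470e+01,  1.84265472e-02,
       -1.48448662e-04, -5.24532780e-06]), 'tool_pos': array([ 0.2022596 , -0.48403264,  0.24467497]), 'tool_rot': array([ 2.00440043,  0.40345727, -2.00501794]), 'force': array([0.20063199, 0.18636187, 1.06343864]), 'moment': array([-0.04977936, -0.00691644, -0.02995733]), 'width': 0.08554895775281912} 0.014
top [ 0.34233794 -0.05070938  1.60488765] 507.9000703716894 289.7382062227996 207.96474938187563 0.9959651360544217
side [0.31977105 0.83203092 0.88801014] 482.29451854512865 286.31972986209746 206.18182573694978 0.9959098639455782
```

View pics/top.png

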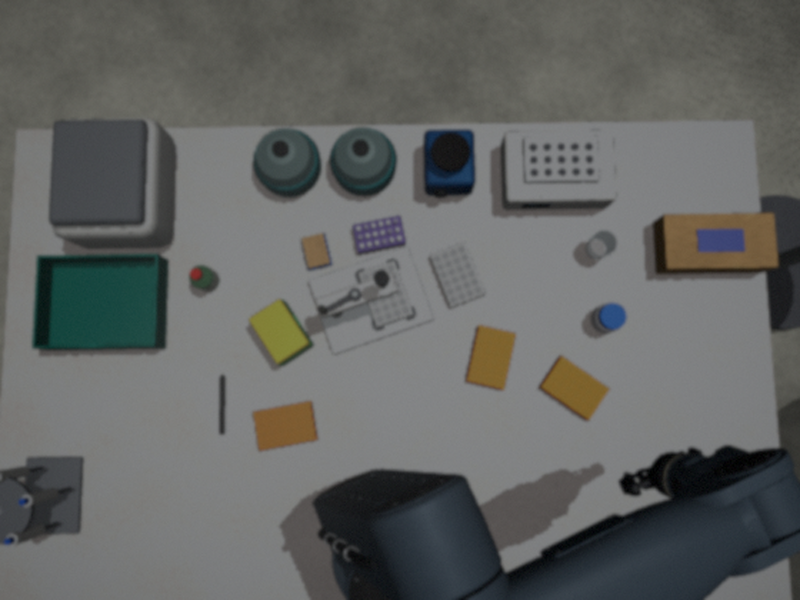

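View pics/side.png

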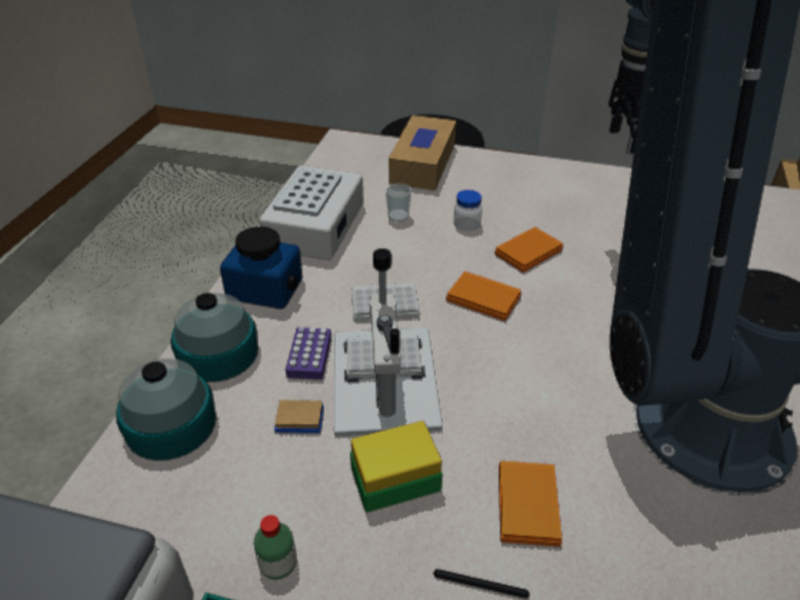

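The top view shows the stand's knob at (381,279), the lever hub near (354,294) and its post near (322,308). In the side view the knob is at (382,260) and the post at (395,340). The only other plates are the like white plate at top (457,274), which is the spare, and orange pieces. Next I measure.

```bash
python3 - <<'E'
from h import *
for n in ['top','side']:
    d=dict(np.load(n+'.npz')); P=cloud(d); c=d['color'].astype(int)
    dark=(c.max(-1)<75); x,y,z=P[...,0],P[...,1],P[...,2]
    reg=(abs(x-.45)<.2)&(abs(y-.02)<.2)&(d['range_z']>0)
    for nm,lo,hi in [('knob',.2,.27),('post',.166,.215)]:
        m=(reg&dark&(z>lo)&(z<hi)).astype(np.uint8)
        k,l,s,ce=cv2.connectedComponentsWithStats(m)
        for i in range(1,k):
            if s[i,4]>4:
                q=P[l==i]; print(n,nm,s[i],ce[i].round(1),'mean',q.mean(0).round(4),'zmax',q[:,2].max().round(4),'x',q[:,0].min().round(3),q[:,0].max().round(3),'y',q[:,1].min().round(3),q[:,1].max().round(3))
    m=reg&(z>.14)&(z<.156)&(c.min(-1)>90)
    q=P[m]; 
    if len(q)>5: print(n,'bracket',len(q),q.mean(0),cv2.minAreaRect((q[:,:2]*1000).astype(np.float32)))
    m=reg&(z>.009)&(z<.02)
    q=P[m]; print(n,'base',len(q),cv2.minAreaRect((q[:,:2]*1000).astype(np.float32)))
    if n=='top': cv2.imwrite('pics/crop.png',cv2.resize(d['color'][150:260,190:350,::-1],(800,550),interpolation=cv2.INTER_CUBIC))
E
```

```text
top knob [262 189  10  12  87] [266.6 194.5] mean [0.5594 0.0034 0.2517] zmax 0.2632 x 0.547 0.575 y -0.009 0.016
top knob [223 214   5   5  17] [224.9 216. ] mean [0.508  0.1209 0.2071] zmax 0.2106 x 0.503 0.513 y 0.115 0.126
top post [240 209   3   3   5] [240.6 209.8] mean [0.5295 0.081  0.1695] zmax 0.1739 x 0.526 0.532 y 0.077 0.083
top post [236 211   3   3   5] [237. 212.] mean [0.5235 0.0914 0.1681] zmax 0.1708 x 0.521 0.526 y 0.089 0.094
top post [230 213   5   4   9] [232.  214.7] mean [0.5162 0.1057 0.1675] zmax 0.1699 x 0.512 0.521 y 0.1 0.111
top post [223 214   7   6  27] [225.7 216.7] mean [0.507  0.12   0.1981] zmax 0.2106 x 0.503 0.513 y 0.114 0.126
top bracket 458 [0.54451515 0.05526786 0.15091548] ((543.9667358398438, 58.67744064331055), (41.47492980957031, 164.2339630126953), 18.245344161987305)
top base 2542 ((450.86328125, 19.69390869140625), (399.23211669921875, 398.2164611816406), 89.99073791503906)
side knob [261 174  13  22 202] [267.  182.9] mean [0.5581 0.0123 0.2388] zmax 0.2522 x 0.545 0.573 y -0.006 0.023
side knob [273 230   7   6  31] [276.1 232.5] mean [0.507  0.1259 0.2032] zmax 0.2071 x 0.501 0.513 y 0.115 0.133
side post [266 191   4  18  65] [267.4 199.2] mean [0.5583 0.0102 0.1904] zmax 0.2144 x 0.554 0.562 y 0.007 0.014
side post [272 230   8  18 112] [276.  238.2] mean [0.5066 0.128  0.1889] zmax 0.2071 x 0.5 0.526 y 0.089 0.133
side bracket 593 [0.54230185 0.06725603 0.14875935] ((541.3612060546875, 60.441043853759766), (42.70919418334961, 167.42811584472656), 17.53540802001953)
side base 3496 ((450.19140625, 19.906204223632812), (399.09991455078125, 399.7126770019531), 0.02907419204711914)
```

View pics/crop.png

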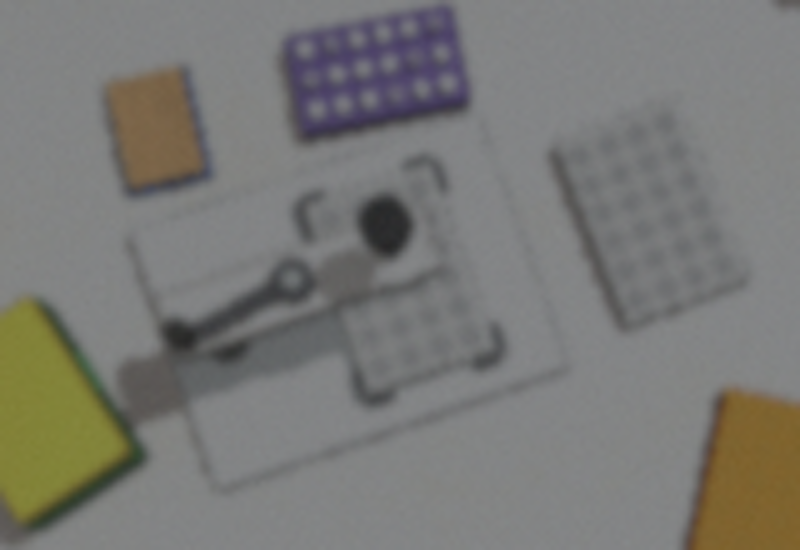

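```bash
cat >> h.py <<'E'
from scipy.spatial.transform import Rotation as Ro
def rel(p):
    o=env.get_obs(); M=Ro.from_rotvec(o['tool_rot']).as_matrix()
    print('tool y',M[:,1].round(3),'z',M[:,2].round(3),'delta cm (tool)',((np.array(p)-o['tool_pos'])@M*100).round(2), 'F',o['force'].round(2),'w',o['width'],'t',o['time'])
E
python3 - <<'E'
from h import *
rel([.559,.0035,.290])
E
```

```text
tool y [ 0.386 -0.923 -0.001] z [-0.923 -0.386  0.   ] delta cm (tool) [ -4.49 -31.24 -51.71] F [-0.61 -0.13  0.23] w 0.08516766021039131 t 0.1
```

Request:
arm_command(
  increments=[
    [[-0.8,0,0,-0.125,1],[-0.8,0,0,-0.125,1],[-0.8,0,0,-0.125,1],[-0.8,0,0,-0.125,1],[-0.8,0,0,-0.125,1],[-0.8,0,0,-0.125,1],[0,0,0,-0.125,1],[0,0,0,-0.125,1]],
  ],
)

```text
time: 0.77
tool_pos: [0.2016, -0.4824, 0.2915]
tool_rot: [1.338, 1.133, -1.333]
force: [-0.3, -0.1, -0.9]
width: 0.0
```

Request:
arm_command(
  increments=[
    [[0,0,0,-0.125,1],[0,0,0,-0.125,1],[0,0,0,-0.125,1],[0,0,0,-0.125,1],[0,0,0,-0.125,1],[0,0,0,-0.125,1],[0,0,0,-0.125,1],[0,0,0,-0.125,1]],
  ],
)

```text
time: 1.43
tool_pos: [0.2011, -0.4813, 0.2891]
tool_rot: [0.589, 1.502, -0.573]
force: [0.6, -0.3, -0.0]
width: 0.0002
```

Request:
arm_command(
  increments=[
    [[0,0,0,-0.125,1],[0,0,0,-0.125,1],[0,0,0,-0.125,1],[0,0,0,-0.125,1],[0,0,0,-0.125,1],[0,0,0,-0.125,1],[0,0,0,0,1],[0,0,0,0,1]],
  ],
)

```text
time: 2.1
tool_pos: [0.2006, -0.48, 0.2861]
tool_rot: [0.007, 1.579, 0.024]
force: [0.1, -0.1, 0.9]
width: -0.0
```

```bash
python3 - <<'E'
from h import *
rel([.559,.0035,.290]); print(env.get_obs()['joints'])
E
```

```text
tool y [-0.011  1.     0.019] z [ 1.     0.011 -0.008] delta cm (tool) [ 0.25 47.96 36.36] F [ 0.07 -0.14  0.87] w -2.682466203259122e-05 t 2.1
[-1.17501194e+00  2.35616104e-01  8.67627603e-02  1.44271216e+00
  1.82850857e-05 -1.18577912e+00]
```

Request:
arm_command(
  increments=[
    [[-0.2,3,2.2,0,1],[-0.2,3,2.2,0,1],[-0.2,3,2.2,0,1],[-0.2,3,2.2,0,1],[-0.2,3,2.2,0,1],[-0.2,3,2.2,0,1],[0,3,2.2,0,1],[0,3,2.2,0,1]],
  ],
)

```text
time: 2.77
tool_pos: [0.3806, -0.2372, 0.2994]
tool_rot: [0.046, 1.581, -0.015]
force: [0.4, -0.2, -0.4]
width: 0.0002
```

```bash
python3 - <<'E'
from h import *
rel([.559,.0035,.290]); print(env.get_obs()['joints'])
E
```

```text
tool y [0.039 0.999 0.02 ] z [ 0.999 -0.038 -0.01 ] delta cm (tool) [ 1.25 24.72 16.91] F [ 0.43 -0.24 -0.39] w 0.0001529620173827113 t 2.7667
[-0.56513469  0.10681363 -0.04027366  1.44262591  0.01187802 -0.52665884]
```

Request:
arm_command(
  increments=[
    [[0,3,2,0,1],[0,3,2,0,1],[0,3,2,0,1],[0,3,2,0,1],[0,3,2,0,1],[0,3,2,0,1],[0,3,2,0,1],[0,2,1.4,0,1]],
  ],
)

```text
time: 3.43
tool_pos: [0.5533, -0.0004, 0.3027]
tool_rot: [0.073, 1.579, -0.043]
force: [-0.7, -0.8, -0.8]
width: 0.0001
```

Request:
arm_command(
  increments=[
    [[0,0,0,0,1],[0,0,0,0,1]],
  ],
)

```text
time: 3.6
tool_pos: [0.5559, 0.0043, 0.3011]
tool_rot: [0.076, 1.58, -0.044]
force: [-0.4, 0.1, 0.0]
width: 0.0002
```

```bash
python3 - <<'E'
from h import *
rel([.559,.0035,.290])
d=cap('wrist'); np.savez('wrist',**d); print(-d['t']@d['R'])
cv2.imwrite('pics/w1.png',d['color'][:,:,::-1])
P=cloud(d); c=d['color'].astype(int); x,y,z=P[...,0],P[...,1],P[...,2]
b=cap('top');
m=((c.max(-1)<75)&(z>.2)&(z<.262)&(abs(x-.56)<.05)&(abs(y)<.05)); q=P[m]; print(len(q)); 
if len(q): print(q.mean(0),q.min(0),q.max(0))
E
```

```text
tool y [0.076 0.997 0.02 ] z [ 0.997 -0.076 -0.011] delta cm (tool) [ 1.11 -0.08  0.32] F [-0.41  0.07  0.01] w 0.00017369196960207407 t 3.6
[0.47806386 0.00709766 0.42996227]
2108
[0.55464411 0.00387288 0.24701136] [ 0.54582005 -0.01123942  0.20009896] [0.57128083 0.01829721 0.25233968]
```

View pics/w1.png

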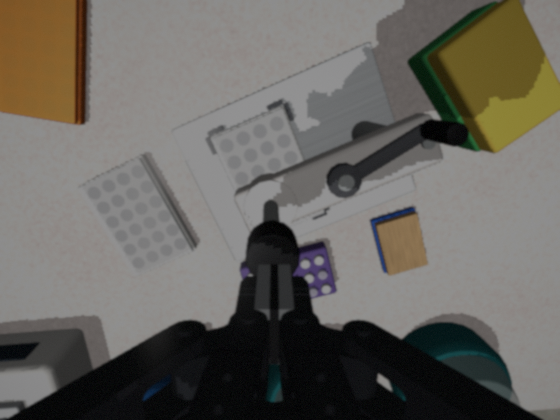

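The wrist view shows the closed fingertips over the black knob at (270,245), the hub at (345,180) and the post at (445,132). This agrees with the measured centre (0.559, 0.0035) and knob top of 0.251.

Request:
arm_command(
  increments=[
    [[0.6,0,0.1,0,1],[0.6,0,0.1,0,1],[0.6,0,0.1,0,1],[0.5,0,0,0,1],[0.4,0,0,0,1],[0.2,0,0,0,1],[0,0,0,0,1],[0,0,0,0,1]],
  ],
)

```text
time: 4.37
tool_pos: [0.5554, -0.0015, 0.2695]
tool_rot: [0.084, 1.58, -0.053]
force: [0.1, -0.3, 0.3]
width: 0.0
```

Request:
arm_command(
  increments=[
    [[0.1,0,0,0,1],[0.1,0,0,0,1],[0.1,0,0,0,1],[0.1,0,0,0,1]],
  ],
)

```text
time: 4.7
tool_pos: [0.5557, -0.0013, 0.266]
tool_rot: [0.084, 1.579, -0.053]
force: [0.7, 0.7, -0.1]
width: 0.0001
```

Request:
arm_command(
  increments=[
    [[0.1,0,0,0,1],[0.1,0,0,0,1],[0.1,0,0,0,1],[0.1,0,0,0,1]],
  ],
)

```text
time: 5.03
tool_pos: [0.5558, -0.0012, 0.2623]
tool_rot: [0.083, 1.578, -0.053]
force: [-1.1, -0.2, 2.7]
width: -0.0003
```

Request:
arm_command(
  increments=[
    [[-0.4,0,0,0,1],[-0.1,0.2,0.2,0,1],[0,0.2,0.15,0,1],[0,0.1,0,0,1],[0,0,0,0,1],[0,0,0,0,1]],
  ],
)

```text
time: 5.53
tool_pos: [0.5604, 0.0041, 0.2675]
tool_rot: [0.083, 1.578, -0.052]
force: [0.4, 0.2, -0.3]
width: 0.0
```

Request:
arm_command(
  increments=[
    [[0.2,0,0,0,1],[0.2,0,0,0,1],[0.15,0,0,0,1],[0.15,0,0,0,1],[0.1,0,0,0,1],[0.1,0,0,0,1]],
  ],
)

```text
time: 6.03
tool_pos: [0.5605, 0.0043, 0.258]
tool_rot: [0.083, 1.577, -0.052]
force: [-0.3, -0.5, 2.9]
width: -0.0001
```

Request:
arm_command(
  increments=[
    [[0.1,0,0,0,1],[0.1,0,0,0,1],[0.1,0,0,0,1],[0.1,0,0,0,1]],
  ],
)

```text
time: 6.37
tool_pos: [0.5606, 0.0043, 0.254]
tool_rot: [0.083, 1.576, -0.052]
force: [-0.5, 0.0, 2.0]
width: 0.0002
```

Request:
arm_command(
  increments=[
    [[0.15,0,0,0,1],[0.15,0,0,0,1],[0.15,0,0,0,1],[0.15,0,0,0,1],[0.15,0,0,0,1],[0.15,0,0,0,1],[0.1,0,0,0,1]],
  ],
)

```text
time: 6.95
tool_pos: [0.5605, 0.0044, 0.2429]
tool_rot: [0.083, 1.576, -0.053]
force: [0.4, 0.1, 1.4]
width: 0.0
```

Request:
arm_command(
  increments=[
    [[0.1,0,0,0,1],[0.08,0,0,0,1],[0.06,0,0,0,1]],
  ],
)

```text
time: 7.2
tool_pos: [0.5605, 0.0044, 0.2401]
tool_rot: [0.083, 1.576, -0.053]
force: [0.5, -0.8, 2.3]
width: -0.0001
```

Request:
arm_command(
  increments=[
    [[0.04,0,0,0,1],[0.04,0,0,0,1]],
  ],
)

```text
time: 7.37
tool_pos: [0.5605, 0.0044, 0.2392]
tool_rot: [0.083, 1.576, -0.053]
force: [-0.3, 0.3, 1.8]
width: -0.0002
```

Request:
arm_command(
  increments=[
    [[0.05,0,0,0,1],[0.05,0,0,0,1]],
  ],
)

```text
time: 7.53
tool_pos: [0.5605, 0.0044, 0.2381]
tool_rot: [0.083, 1.576, -0.053]
force: [0.3, -0.3, 1.7]
width: -0.0004
```

Request:
arm_command(
  increments=[
    [[0.06,0,0,0,1],[0.06,0,0,0,1],[0.05,0,0,0,1]],
  ],
)

```text
time: 7.78
tool_pos: [0.5605, 0.0044, 0.2363]
tool_rot: [0.083, 1.576, -0.053]
force: [-1.1, -1.2, 2.1]
width: 0.0002
```

Request:
arm_command(
  increments=[
    [[0.06,0,0,0,1],[0.06,0,0,0,1],[0.06,0,0,0,1]],
  ],
)

```text
time: 8.03
tool_pos: [0.5605, 0.0044, 0.2344]
tool_rot: [0.083, 1.576, -0.053]
force: [0.2, 0.0, 2.5]
width: -0.0002
```

Request:
arm_command(
  increments=[
    [[0.06,0,0,0,1],[0.06,0,0,0,1],[0.06,0,0,0,1]],
  ],
)

```text
time: 8.28
tool_pos: [0.5605, 0.0044, 0.2324]
tool_rot: [0.083, 1.576, -0.053]
force: [-0.2, -0.5, 2.1]
width: -0.0
```

Request:
arm_command(
  increments=[
    [[0.06,0,0,0,1],[0.06,0,0,0,1],[0.06,0,0,0,1]],
  ],
)

```text
time: 8.53
tool_pos: [0.5605, 0.0044, 0.2303]
tool_rot: [0.083, 1.576, -0.053]
force: [-0.1, -0.6, 2.5]
width: -0.0001
```

Request:
arm_command(
  increments=[
    [[0.06,0,0,0,1],[0.06,0,0,0,1],[0.06,0,0,0,1]],
  ],
)

```text
time: 8.78
tool_pos: [0.5605, 0.0044, 0.2284]
tool_rot: [0.083, 1.576, -0.053]
force: [-0.1, -1.4, 1.9]
width: 0.0003
```

Request:
arm_command(
  increments=[
    [[0.06,0,0,0,1],[0.06,0,0,0,1],[0.06,0,0,0,1]],
  ],
)

```text
time: 9.03
tool_pos: [0.5605, 0.0044, 0.2264]
tool_rot: [0.083, 1.576, -0.054]
force: [0.6, -0.4, 3.0]
width: 0.0001
```

Request:
arm_command(
  increments=[
    [[0.06,0,0,0,1],[0.06,0,0,0,1]],
  ],
)

```text
time: 9.2
tool_pos: [0.5605, 0.0044, 0.225]
tool_rot: [0.083, 1.576, -0.054]
force: [-0.4, -0.2, 2.4]
width: -0.0
```

Request:
arm_command(
  increments=[
    [[0.06,0,0,0,1],[0.06,0,0,0,1],[0.06,0,0,0,1]],
  ],
)

```text
time: 9.45
tool_pos: [0.5605, 0.0044, 0.223]
tool_rot: [0.083, 1.576, -0.054]
force: [0.7, -0.9, 2.5]
width: 0.0003
```

Request:
arm_command(
  increments=[
    [[0.06,0,0,0,1],[0.06,0,0,0,1],[0.06,0,0,0,1]],
  ],
)

```text
time: 9.7
tool_pos: [0.5605, 0.0044, 0.221]
tool_rot: [0.083, 1.576, -0.054]
force: [0.0, -0.8, 1.8]
width: -0.0001
```

Request:
arm_command(
  increments=[
    [[0.06,0,0,0,1],[0.06,0,0,0,1],[0.06,0,0,0,1]],
  ],
)

```text
time: 9.95
tool_pos: [0.5605, 0.0044, 0.219]
tool_rot: [0.083, 1.576, -0.054]
force: [-0.6, -0.4, 2.0]
width: 0.0002
```

Request:
arm_command(
  increments=[
    [[0.06,0,0,0,1],[0.06,0,0,0,1],[0.06,0,0,0,1]],
  ],
)

```text
time: 10.2
tool_pos: [0.5605, 0.0044, 0.217]
tool_rot: [0.083, 1.576, -0.054]
force: [-0.5, -1.3, 1.0]
width: 0.0003
```

Request:
arm_command(
  increments=[
    [[0.06,0,0,0,1],[0.06,0,0,0,1],[0.06,0,0,0,1]],
  ],
)

```text
time: 10.45
tool_pos: [0.5605, 0.0044, 0.215]
tool_rot: [0.083, 1.576, -0.054]
force: [-0.9, -0.5, 2.2]
width: 0.0004
```

Request:
arm_command(
  increments=[
    [[0.06,0,0,0,1],[0.06,0,0,0,1],[0.06,0,0,0,1]],
  ],
)

```text
time: 10.7
tool_pos: [0.5605, 0.0044, 0.2131]
tool_rot: [0.083, 1.576, -0.054]
force: [0.4, -1.3, 1.5]
width: -0.0
```

Request:
arm_command(
  increments=[
    [[0.06,0,0,0,1],[0.06,0,0,0,1],[0.06,0,0,0,1]],
  ],
)

```text
time: 10.95
tool_pos: [0.5605, 0.0044, 0.2111]
tool_rot: [0.083, 1.576, -0.054]
force: [-0.1, -0.8, 2.8]
width: 0.0002
```

Request:
arm_command(
  increments=[
    [[0.06,0,0,0,1],[0.06,0,0,0,1]],
  ],
)

```text
time: 11.12
tool_pos: [0.5606, 0.0044, 0.2098]
tool_rot: [0.083, 1.576, -0.054]
force: [-0.8, -1.5, 4.9]
width: 0.0003
```

Request:
arm_command(
  increments=[
    [[0.03,0,0,0,1]],
  ],
)

```text
time: 11.2
tool_pos: [0.5606, 0.0044, 0.2097]
tool_rot: [0.083, 1.575, -0.054]
force: [-1.4, -1.6, 4.9]
width: 0.0
```

Request:
arm_command(
  increments=[
    [[0.04,0,0,0,1],[0.03,0,0,0,1]],
  ],
)

```text
time: 11.37
tool_pos: [0.5605, 0.0044, 0.2095]
tool_rot: [0.083, 1.575, -0.054]
force: [-0.5, -1.2, 5.2]
width: -0.0001
```

Request:
arm_command(
  increments=[
    [[0.07,0,0,0,1],[0.05,0,0,0,1],[0.05,0,0,0,1]],
  ],
)

```text
time: 11.62
tool_pos: [0.5605, 0.0044, 0.2092]
tool_rot: [0.083, 1.573, -0.054]
force: [-1.6, -1.4, 6.7]
width: 0.0001
```

Request:
arm_command(
  increments=[
    [[0,0,0,0,1],[0,0,0,0,1],[0,0,0,0,1],[0,0,0,0,1],[-0.2,0,0,0,1],[-1,0,0,0,1],[-2,0,0,0,1],[-2,0,0,0,1]],
  ],
)

```text
time: 12.28
tool_pos: [0.558, 0.0041, 0.2591]
tool_rot: [0.083, 1.583, -0.053]
force: [0.1, -1.0, 0.3]
width: 0.0001
```

Request:
arm_command(
  increments=[
    [[0,0,0,0.1,0.2],[0,0,0,0.1,0.2],[0,0,0,0.1,0.2],[0,0,0,0.1,0.2],[0,0,0,0,0.2],[0,0,0,0,0.2]],
  ],
)

```text
time: 12.78
tool_pos: [0.5599, 0.0047, 0.2676]
tool_rot: [0.408, 1.545, -0.378]
force: [-0.4, 0.1, -0.6]
width: 0.0339
```

```bash
python3 - <<'E'
from h import *
rel([.508,.121,.235])
for n in ['top','side']:
    d=cap(n); P=cloud(d); c=d['color'].astype(int); x,y,z=P[...,0],P[...,1],P[...,2]
    np.savez(n+'2',**d)
    q=P[(c.max(-1)<75)&(z>.195)&(z<.213)&(abs(x-.508)<.03)&(abs(y-.121)<.03)]; print(n,len(q), q.mean(0) if len(q) else '')
    cv2.imwrite(f'pics/{n}2.png',cv2.resize(d['color'][130:330,180:380,::-1],(600,600),interpolation=cv2.INTER_CUBIC))
E
```

```text
tool y [0.48  0.877 0.016] z [ 0.877 -0.48  -0.014] delta cm (tool) [  3.53   7.65 -10.08] F [-0.41  0.09 -0.63] w 0.03393399582417849 t 12.7833
top 23 [0.50860894 0.12212616 0.20587593]
side 43 [0.50691908 0.12676308 0.2016015 ]
```

View pics/side2.png

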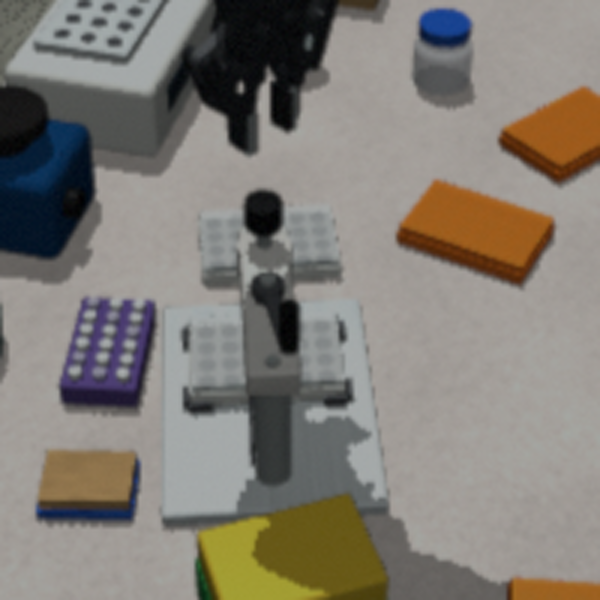

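The side crop shows the knob lowered and staying down at (263,212), the post at (288,325) unmoved, and the bystanders in place. Next I go over the post.

Request:
arm_command(
  increments=[
    [[0,1.9,-2.5,0,0.2],[0,1.9,-2.5,0,0.2],[0,1.9,-2.5,0,0.2],[0,1.9,-2.5,0,0.2],[0.2,0,0,0,0.2],[0,0,0,0,0.2]],
  ],
)

```text
time: 13.38
tool_pos: [0.5065, 0.1225, 0.2674]
tool_rot: [0.399, 1.547, -0.369]
force: [1.4, 0.1, -0.1]
width: 0.0339
```

```bash
python3 - <<'E'
from h import *
rel([.508,.121,.188])
d=cap('wrist'); np.savez('wrist2',**d)
cv2.imwrite('pics/w2.png',d['color'][:,:,::-1])
E
```

```text
tool y [0.47  0.883 0.016] z [ 0.883 -0.469 -0.015] delta cm (tool) [ 7.93 -0.19  0.32] F [ 1.42  0.1  -0.12] w 0.033948186553378314 t 13.3833
```

View pics/w2.png

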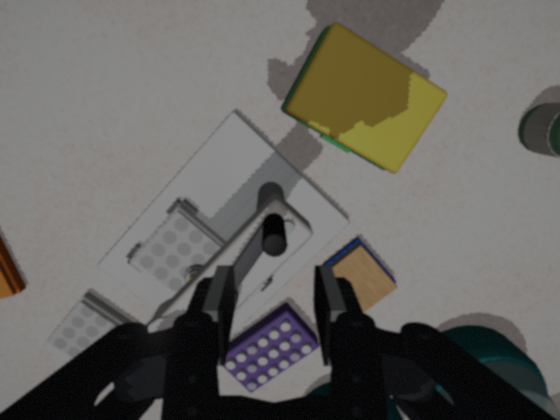

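The wrist view shows the post at (273,235), centred between the fingers at columns 225 to 320. I descend.

Request:
arm_command(
  increments=[
    [[1,-0.1,0.2,0,0.2],[1,-0.1,0.1,0,0.2],[1,0,0,0,0.2],[1,0,0,0,0.2],[1,0,0,0,0.2],[1,0,0,0,0.2],[0,0,0,0,0.2],[0,0,0,0,0.2]],
  ],
)

```text
time: 14.1
tool_pos: [0.5099, 0.1127, 0.1984]
tool_rot: [0.401, 1.55, -0.375]
force: [0.9, 0.3, 0.2]
width: 0.0338
```

```bash
python3 - <<'E'
from h import *
rel([.508,.121,.188])
E
```

```text
tool y [0.474 0.88  0.013] z [ 0.88  -0.474 -0.017] delta cm (tool) [ 1.06  0.62 -0.55] F [0.87 0.31 0.23] w 0.03375063787971163 t 14.1
```

Request:
arm_command(
  increments=[
    [[0.3,0.2,-0.3,0,0.2],[0.3,0.2,-0.2,0,0.2],[0.2,0,0,0,0.2],[0,0,0,0,0.2],[0,0,0,0,0.2]],
  ],
)

```text
time: 14.52
tool_pos: [0.508, 0.118, 0.1901]
tool_rot: [0.403, 1.549, -0.376]
force: [0.4, -0.5, -1.0]
width: 0.0343
```

```bash
cat >> h.py <<'E'
def arc(ths,lead=.0095,z=.190):
    o=env.get_obs(); M=Ro.from_rotvec(o['tool_rot']).as_matrix(); print(o['tool_pos'],o['force'],o['joints'].round(2))
    for th in ths:
        f=np.radians(107.4)+th; p=np.array([.541+.07*np.cos(f),.061+.07*np.sin(f),z]); p[:2]-=lead*M[:2,1]
        print(th,p.round(4),((p-o['tool_pos'])@M*100).round(2))
E
python3 - <<'E'
from h import *
arc([.2,.4,.6,.8,1,1.2,1.4,1.5])
E
```

```text
[0.50797662 0.11801856 0.19011254] [ 0.39282349 -0.47518615 -1.04619001] [ 0.22  0.26 -0.13  1.19  0.02  0.71]
0.2 [0.5027 0.114  0.19  ] [ 0.01 -0.61 -0.27]
0.4 [0.4912 0.106  0.19  ] [ 0.   -1.85 -0.91]
0.6 [0.4815 0.096  0.19  ] [-0.01 -3.2  -1.28]
0.8 [0.474  0.0842 0.19  ] [-0.03 -4.6  -1.38]
1 [0.469  0.0711 0.19  ] [-0.05 -5.98 -1.2 ]
1.2 [0.4666 0.0573 0.19  ] [-0.07 -7.3  -0.75]
1.4 [0.4671 0.0434 0.19  ] [-0.1  -8.51 -0.04]
1.5 [0.4684 0.0365 0.19  ] [-0.11 -9.05  0.4 ]
```

Request:
arm_command(
  increments=[
    [[0,-0.3,-0.1,0,0.2],[0,-0.3,-0.15,0,0.2],[0,-0.4,-0.2,0,0.2],[0,-0.4,-0.2,0,0.2],[0,-0.4,-0.2,0,0.2],[0,-0.4,-0.15,0,0.2]],
  ],
)

```text
time: 15.02
tool_pos: [0.4884, 0.1054, 0.1906]
tool_rot: [0.405, 1.548, -0.369]
force: [0.2, 4.4, -1.6]
width: 0.0341
```

```bash
python3 - <<'E'
from h import *
arc([.4,.6,.8,1,1.2,1.4,1.5])
E
```

```text
[0.48843988 0.10542507 0.19055713] [ 0.21093007  4.39628651 -1.55281467] [ 0.2   0.22 -0.18  1.17  0.03  0.69]
0.4 [0.4912 0.106  0.19  ] [0.06 0.18 0.22]
0.6 [0.4815 0.0959 0.19  ] [ 0.04 -1.16 -0.16]
0.8 [0.474  0.0842 0.19  ] [ 0.01 -2.56 -0.26]
1 [0.469  0.0711 0.19  ] [-0.02 -3.94 -0.09]
1.2 [0.4667 0.0573 0.19  ] [-0.05 -5.27  0.36]
1.4 [0.4671 0.0434 0.19  ] [-0.09 -6.48  1.06]
1.5 [0.4684 0.0365 0.19  ] [-0.11 -7.02  1.5 ]
```

Pushing at 4.4 N as expected, at about θ = 0.43. The foot's rest should be unaffected. I continue along the arc.

Request:
arm_command(
  increments=[
    [[0,-0.4,-0.1,0,0.2],[0,-0.4,-0.05,0,0.2],[0,-0.4,-0.05,0,0.2],[0,-0.4,0,0,0.2],[0,-0.4,0,0,0.2],[0,-0.4,0,0,0.2],[0,-0.4,0.05,0,0.2]],
  ],
)

```text
time: 15.6
tool_pos: [0.4694, 0.0821, 0.1906]
tool_rot: [0.408, 1.552, -0.361]
force: [0.3, 5.8, 0.1]
width: 0.0342
```

```bash
python3 - <<'E'
from h import *
arc([.8,1,1.2,1.4,1.5])
E
```

```text
[0.46935854 0.08208753 0.19063082] [0.32519956 5.78695883 0.05567102] [ 0.15  0.18 -0.23  1.16  0.03  0.64]
0.8 [0.474  0.0841 0.19  ] [0.07 0.4  0.32]
1 [0.469  0.0711 0.19  ] [ 0.03 -0.99  0.49]
1.2 [0.4667 0.0573 0.19  ] [-0.02 -2.31  0.93]
1.4 [0.4671 0.0433 0.19  ] [-0.06 -3.52  1.63]
1.5 [0.4684 0.0365 0.19  ] [-0.08 -4.07  2.06]
```

Request:
arm_command(
  increments=[
    [[0,-0.4,0.15,0,0.2],[0,-0.4,0.2,0,0.2],[0,-0.4,0.2,0,0.2],[0,-0.4,0.2,0,0.2],[0,-0.4,0.2,0,0.2],[0,-0.4,0.2,0,0.2]],
  ],
)

```text
time: 16.1
tool_pos: [0.4678, 0.0527, 0.1904]
tool_rot: [0.409, 1.552, -0.361]
force: [-1.0, 3.8, 0.6]
width: 0.0338
```

```bash
python3 - <<'E'
from h import *
arc([1.2,1.4,1.5])
E
```

```text
[0.4677725  0.05274225 0.19038294] [-0.97529079  3.80066137  0.62470812] [ 0.09  0.18 -0.24  1.16  0.03  0.58]
1.2 [0.4667 0.0573 0.19  ] [ 0.05  0.35 -0.31]
1.4 [0.4671 0.0433 0.19  ] [ 0.01 -0.86  0.39]
1.5 [0.4684 0.0365 0.19  ] [-0.02 -1.41  0.82]
```

Request:
arm_command(
  increments=[
    [[0,-0.4,0.2,0,0.2],[0,-0.4,0.25,0,0.2],[0,-0.4,0.25,0,0.2],[0,-0.3,0.2,0,0.2]],
  ],
)

```text
time: 16.43
tool_pos: [0.4694, 0.033, 0.1901]
tool_rot: [0.409, 1.55, -0.361]
force: [1.4, 3.6, 1.1]
width: 0.0341
```

```bash
python3 - <<'E'
from h import *
arc([1.2,1.4,1.5,1.58])
E
```

```text
[0.46936913 0.03303793 0.19009855] [1.42082829 3.55826008 1.1274644 ] [ 0.05  0.18 -0.24  1.16  0.03  0.54]
1.2 [0.4667 0.0573 0.19  ] [ 0.09  2.01 -1.38]
1.4 [0.4671 0.0433 0.19  ] [ 0.05  0.8  -0.68]
1.5 [0.4684 0.0365 0.19  ] [ 0.02  0.26 -0.25]
1.58 [0.4699 0.0311 0.19  ] [ 0.   -0.15  0.14]
```

Estimated θ ≈ 1.55 with no stop force yet. I back off slightly, retreat upward and check.

Request:
arm_command(
  increments=[
    [[0,0.4,0,0,0.2],[0,0.2,0,0,0.2],[-1,0,0,0,0.2],[-1.5,0,0,0,0.2],[-2,0,0,0,0.2],[-2,0,0,0,0.2],[-2,0,0,0,0.2],[-2,0,0,0,0.2]],
  ],
)

```text
time: 17.1
tool_pos: [0.4705, 0.0326, 0.2936]
tool_rot: [0.403, 1.56, -0.373]
force: [1.0, -0.4, 0.2]
width: 0.0342
```

Request:
arm_command(
  increments=[
    [[0,-2,-2,0,0.2],[0,-3,-2,0,0.2],[0,-3,-2,0,0.2],[0,-3,-2,0,0.2],[0,-3,-2,0,0.2],[0,-3,-2,0,0.2],[0,0,0,0,0.2]],
  ],
)

```text
time: 17.68
tool_pos: [0.2803, -0.0626, 0.2963]
tool_rot: [0.394, 1.556, -0.374]
force: [0.9, 0.7, -0.6]
width: 0.0339
```

```bash
python3 - <<'E'
from h import *
for n in ['top','side']:
    d=cap(n); P=cloud(d); c=d['color'].astype(int); x,y,z=P[...,0],P[...,1],P[...,2]
    m=((c.max(-1)<75)&(z>.18)&(z<.213)&(abs(x-.5)<.1)&(abs(y-.06)<.11)).astype(np.uint8)
    k,l,s,ce=cv2.connectedComponentsWithStats(m)
    for i in range(1,k):
        if s[i,4]>4:
            q=P[l==i].mean(0); v=q[:2]-[.541,.061]; print(n,s[i,4],q.round(4),'r',np.hypot(*v).round(4),'theta',(np.arctan2(v[1],v[0])%(2*np.pi)-np.radians(107.4)).round(3))
    cv2.imwrite(f'pics/{n}3.png',cv2.resize(d['color'][130:330,180:380,::-1],(600,600),interpolation=cv2.INTER_CUBIC))
print(env.get_obs()['tool_pos'],env.get_obs()['time'])
a,b=[cv2.imread(f'pics/{n}3.png') for n in ['top','side']]
cv2.imwrite('pics/both.png',cv2.resize(np.hstack([a,b]),(800,400)))
E
```

```text
top 76 [0.5596 0.004  0.1957] r 0.0599 theta 3.153
top 21 [0.4754 0.0389 0.2049] r 0.0692 theta 1.593
side 125 [0.5581 0.0108 0.1907] r 0.053 theta 3.165
side 65 [0.4729 0.0462 0.1956] r 0.0697 theta 1.481
[ 0.28446934 -0.06186013  0.29649194] 17.7833
```

View pics/both.png

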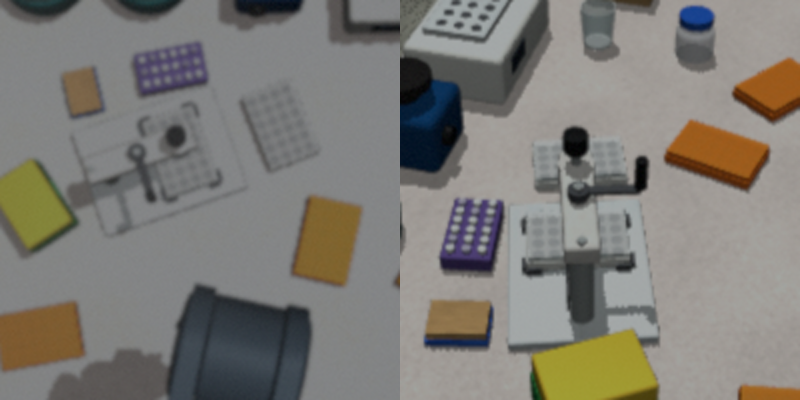

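The pictures show the lever perpendicular to the bracket, with the post at top (152,197) and side (641,172), θ ≈ 1.5 to 1.59. The knob top is still at 0.196, where I released it, and the bystanders have not moved. I hand in.

```bash
python3 -c "
from h import *
print(workorder.job_done())"
```

```text
the job is handed in; nothing more can be done
None
```

The depth stop is down on the lid, the clamp lever is swung to locked, and the job was handed in at about 17.8 s; no verdict was reported.

- **Depth stop:** I pushed the knob down with closed fingertips. The slide itself resisted with about 2 N. The push rose to 6.7 N at the lid, so I estimate about 4.5 N of foot on lid. After release and after the clamp swing, the knob top was still at 0.196 m.
- **Clamp:** I pushed the post round with the fingers straddling it, at 3.5 to 6 N. The top and side cameras put the lever at 1.59 and 1.48 rad. They disagree by about 0.1 rad, but both are above the 1.35 rad needed.
- **Surroundings:** by eye, the plate and the other things around the stand had not moved in the last pictures.
- **Not checked:** the foot's final force on the lid could not be read directly. It is inferred from the slide's friction and the unchanged knob height.

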